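Hang the small mallet in its ring stand

ROBOT

A 6-joint arm with a two-finger parallel gripper is mounted at the origin on a cart in front of the work surface, level with it; the furniture and walls round the work are solid. World frame = base frame: x ahead of the robot, y to its left, z up, the work surface at z = 0. Lengths are in m, angles in degrees, forces in N, time in s.
With the tool pointing down it reaches from about 0.35 to 1 m from the base axis. Payload 7.1 kg.
Tool frame: the origin (TCP) lies between the finger pads; the fingertips stand 22 mm ahead of it and the grasp point (between the pads) lies 3 mm ahead of it (env.tip_reach is the distance from the TCP to the fingertips, in m); z points along the fingers, y is the line along which they close (so a half turn about z gives the same grasp; the last joint's range is limited). The gripper opens to 85 mm and grips with 20 to 120 N. Pads are 22 mm wide; open, the fingers measure 114 mm over their backs; the gripper's body (76 mm by 85 mm) begins 54 mm behind the grasp point. The pads swing forward as they close: fully open they stand 13 mm farther back than shut.
Start: joints at [-64.859, 24.242, 93.386, -0, 62.372, -1.089], TCP at [0.276, -0.561, 0.253] pointing down, gripper open.
Joint ranges: [-172.04, 172.04], [-51.8, 120.97], [4.93, 147.93], [-75.15, 255.16], [6.16, 154.13], [-145.62, 145.62]. Speed limits (degrees/s): [136.94, 136.94, 172.46, 180, 180, 180].

INTERFACE

Orientations are given as [roll, pitch, yaw] about the fixed x, y, z axes, in that order (R = Rz(yaw) Ry(pitch) Rx(roll)).
In Python, from workcell import env gives the robot as it stands.
- The arm moves only by the shell command python3 -m jog 'ROWS' [FORCE]. ROWS is JSON, a list of rows, each a list of 3 entries, a list of its own where there are three numbers: the shift along the tool's x, y, z in cm, then the turn, a rotation vector about the tool's x, y, z in degrees, then the finger opening in cm, from 0 to 8.54. A call has 1 to 5 rows; each row is the pose to reach, as a shift and turn from the pose commanded when the call began, along the tool's axes at that moment; what a row does not reach only later rows make up. A row lasts 1/10 s, in which the tool goes at most 50 mm and 8.59 degrees, less where a joint would pass 70% of its speed; a pose out of reach is approached as far as the arm can. A call with a gripper value outside its range is refused whole. The fingers move at their own pace and stop on an object; FORCE is the grip in N (left out, the last holds). Time passes only in rows, so rows that repeat a pose let the fingers close. It gives the time, the measured TCP pose, the force, the opening and the grip force at its end, in the units of the state.
- env.get_obs(): the state, without advancing time (a new reading comes with each control period).
- env.read_camera(name): name is "scene" or "top" or "wrist"; returns the picture (400x640x3 uint8, red, green, blue); there is no depth.
- env.calibration(name): a dict with "camera_matrix" (3x3 intrinsics, pixels), "rvec" (rotation vector, rad) and "tvec" (3), from world to camera coordinates, as OpenCV has them; the wrist camera has in their place "hand_eye" (4x4, takes a point from camera to tool coordinates, whose origin is the TCP and whose axes are the flange's). Camera axes: x right, y down, z forward; pixel columns grow to the right and rows downward; lengths in m; the calibration is good to about 2 mm. A picture is of the moment at which its call begins: read the wrist's pose just before it. calibration takes no time and is no camera call.
- env.job_done(): hands the job in; it is judged then, once.
Trained networks look in the newest picture that a camera, given by its name, has taken for a name from the list of things; names that differ only in an ending like _2 or _b are one class to them, and where a whole thing is asked for, a point or a joint stands for the part that bears it (a point fixed in the world has none). Each returns a list of dicts, best first, with "conf" (0 to 1); they miss things now and then, are a little off and sometimes report something else, mostly with a low value. They report only what shows in the picture. A call takes as long as a camera call. They do not tell look-alikes from the thing itself.
- env.boxes_of(query, camera): "centre" ([x, y, z] in m, in world coordinates, good to about 4 mm: the middle of the surface that is visible of it).
- env.outline_of(query, camera): "mask" (400x640 bool, what is visible of it).
The state is a dict: "t": time; "joints": joint angles; "dq": joint speeds; "joint_efforts": joint torques, N m; "tool_pos": TCP position; "tcp_rot": TCP orientation; "force": force on the tool from outside, world axes, zero at the start; "ft_torque": the same for the moment, N m; "gripper_width": finger opening in m; "grip_force": force on a finger pad.
Only numpy, scipy, OpenCV 4.12 (cv2) and the standard library are available. Lean on these libraries where they do the work, as an engineer would, in place of code of your own. Each camera call takes 0.05 s, during which the arm holds its last target. There are 200 camera calls.

TASK

Lift the small wooden mallet out of the bench block and lower it handle-first through the ring of the metal stand. Feel for the channel by turning the mallet gently until its head drops between the ring's two raised cheeks and lies fully home on the ring, then let go; press only lightly on the stand and leave the other things on the table where they are.

Things in the scene. Friction and masses are not known exactly. Their poses are not given: they have to be found in the camera images.
- mallet: Small wooden mallet, about 160 g, upright, head up. Head: pale block 64 (its x) x 24 (y) x 34 mm (z). Handle: round, 14 mm diameter, straight down 90 mm from the middle of the head's underside, its last 6 mm tapering to 7 mm. Origin: middle of the head's underside, top of the handle; z up along the handle's axis.
- mallet_top (a point): Middle of the top of the mallet's head, 34 mm above the mallet's origin; axes as the mallet's. Grip here from above on the flat sides (y = +-12 mm), fingertips at least 10 mm above the head's underside, to stay clear of the ring's cheeks.
- mallet_tip (a point): Middle of the lower end of the mallet's handle, 90 mm below the mallet's origin.
- block: Fixed wooden bench block 70 x 70 x 100 mm with an upright blind hole of 20 mm diameter in the middle of its top. The mallet's handle stands in it with the head's underside flat on the top. Origin: centre of its underside; z up, top at z = 100 mm.
- stand: Fixed metal ring stand: base plate 125 x 90 x 10 mm, a post 60 mm behind the ring (its +x side, top at z = 114 mm), an arm, and a ring of 68 mm outer diameter. Nothing of it is higher than z = 127 mm. Origin: on the table right under the ring's axis; z up.
- ring_mouth (a point): On the ring's axis, level with the tops of the cheeks, 127 mm above the table. In the ring sits a 55 mm swivel collar with an upright through bore of 18 mm (22 mm in its top 5 mm, a lead-in). Two straight raised cheeks, 40 mm long, 9 mm thick, 7 mm high, stand on either side of the bore; the channel between them is 29 mm wide. Across it, the head rests on the cheeks, 7 mm too high.
- ring_seat (a point): Point on the ring's axis on the channel's floor, 120 mm above the table; axes as the stand's. Home: the mallet's origin here, head along the channel. The collar is stiff (0.1 N m to turn) and its angle is NOT in the readings: the channel runs anywhere within +-0.75 rad of the stand's x axis. Within about 0.1 rad of the channel's direction the head drops in.
- spool: Wooden thread spool 26 x 26 x 29 mm; a bystander, leave alone. Origin: centre of its underside.
- marker: Marker pen lying down, 12 x 139 x 13 mm; a bystander, leave alone. Origin: centre of its underside.
- eraser: Eraser 24 x 58 x 14 mm; a bystander, leave alone. Origin: centre of its underside.
- snips: Red-handled pliers lying flat, 129 x 66 x 15 mm; a bystander, leave alone. Origin: centre of its underside.
- hole_punch: Green paper punch with a grey cap, 52 x 51 x 49 mm; a bystander, leave alone. Origin: centre of its underside.
- paint_bottle: White bottle, 54 mm wide, 136 mm high; a bystander, leave alone. Origin: centre of its underside.
There are look-alikes about, which are no part of the job. There is more than one size of the mallet; the job needs the largest.

How it is judged:
By the outcome, as a careful person would: the job done as asked, in the order asked, and still so for the second after the job is handed in, with the robot touching nothing.
It also fails if it takes over 72 s, if anything falls off the work surface, if the arm or the gripper's body presses on something with over 40 N, if the wrist force passes 120 N, or if a joint passes its speed limit or range.

## Working session

There is one attempt and no reset: what is moved stays moved. The work goes in short steps, Python scripts to look and compute and a shell command to move; the robot and the scene stay as the last step left them, time stands still between calls to the robot, and variables do not carry over. Pictures are saved under pics/ and viewed, at most 10 in all, crops included, and the job is handed in when it is done.

```bash
mkdir -p pics; ls
python3 - <<'E'
from workcell import env
import cv2,numpy as np
for c in("scene","top"):
    im=env.read_camera(c); cv2.imwrite(f"pics/{c}0.png",im[:,:,::-1])
    for q in("mallet","block","stand","paint_bottle","hole_punch"):
        for d in env.boxes_of(q,c)[:4]: print(c,q,np.round(d["centre"],3),round(d["conf"],2))
o=env.get_obs();print(o)
E
```

```text
pics
scene mallet [ 0.505 -0.246  0.075] 0.66
scene mallet [ 0.414 -0.182  0.074] 0.56
scene block [ 0.524 -0.12   0.061] 0.95
scene stand [0.501 0.185 0.009] 0.68
scene paint_bottle [0.694 0.075 0.075] 0.92
scene hole_punch [ 0.667 -0.01   0.03 ] 0.81
scene hole_punch [ 0.528 -0.     0.011] 0.56
top mallet [ 0.533 -0.142  0.134] 0.7
top mallet [ 0.409 -0.189  0.083] 0.59
top mallet [ 0.508 -0.246  0.081] 0.49
top block [ 0.536 -0.13   0.098] 0.94
top block [0.513 0.16  0.009] 0.39
top stand [0.513 0.162 0.011] 0.78
top paint_bottle [0.689 0.054 0.102] 0.56
top hole_punch [ 0.672 -0.026  0.03 ] 0.85
{'t': 0.6, 'joints': array([-6.48619743e+01,  2.42390809e+01,  9.33899150e+01,  7.82525156e-05,
        6.23712279e+01, -1.08804837e+00]), 'dq': array([ 0.04777579, -0.11590853,  0.15819073,  0.02498091,  0.07151314,
       -0.01747353]), 'joint_efforts': array([-3.24715627e-03, -5.57057583e+01, -2.82024693e+01, -1.93210344e-04,
        1.15434184e-03,  5.29832732e-06]), 'tool_pos': array([ 0.27620675, -0.56060704,  0.25332499]), 'tcp_rot': array([-1.79999778e+02, -7.35665347e-05,  2.62260378e+01]), 'force': array([-0.89296369, -0.73144665, -0.23222499]), 'ft_torque': array([-0.03686062,  0.01091617,  0.01493087]), 'grip_force': 0.0, 'gripper_width': 0.08558378607816364}
```

View pics/scene0.png

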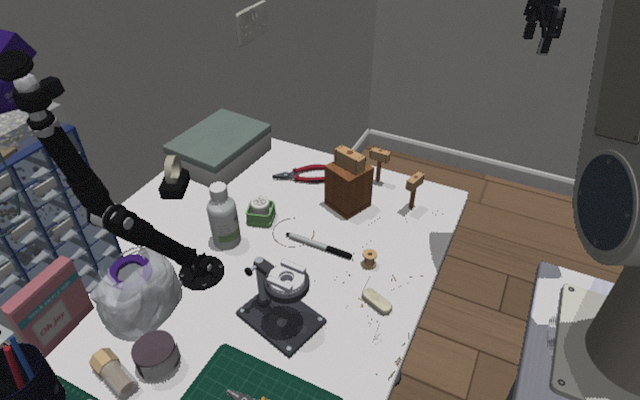

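View pics/top0.png

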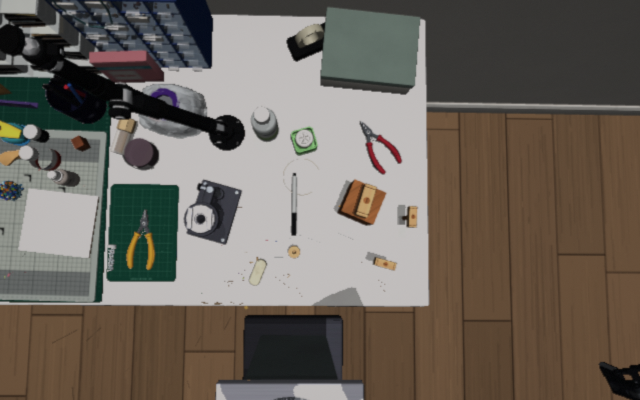

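The scene picture shows the large mallet in the block at (350,160) and the stand at (285,285). In the top picture the mallet head is at (367,200) and the ring at (202,220). Two smaller mallets stand at (412,216) and (385,264).

```bash
cat > h.py <<'E'
from workcell import env
import cv2,numpy as np
from scipy.spatial.transform import Rotation as R
def cam(c):
    k=env.calibration(c);K=np.array(k["camera_matrix"])
    if "hand_eye" in k:
        o=env.get_obs();T=np.eye(4);T[:3,:3]=R.from_euler("xyz",o["tcp_rot"],degrees=True).as_matrix();T[:3,3]=o["tool_pos"]
        X=T@np.array(k["hand_eye"]);return K,X[:3,:3],X[:3,3]
    r=cv2.Rodrigues(np.array(k["rvec"],float))[0];return K,r.T,-r.T@np.array(k["tvec"]).ravel()
def ray(C,px,z):
    K,Rm,p=C;px=np.atleast_2d(px).astype(float)
    d=np.c_[px,np.ones(len(px))]@np.linalg.inv(K).T@Rm.T
    return p+d*((z-p[2])/d[:,2])[:,None]
def proj(C,P):
    K,Rm,p=C;q=(np.atleast_2d(P)-p)@Rm@K.T;return q[:,:2]/q[:,2:]
E
python3 - <<'E'
from h import *
im=env.read_camera("top")[:,:,::-1]
C=cam("top");print(C[2])
for d in env.outline_of("mallet","top")[:3]:
    pts=np.argwhere(d["mask"])[:,::-1];w=ray(C,pts,.134)[:,:2]
    r=cv2.minAreaRect((w*1000).astype(np.float32));print(d["conf"],len(pts),pts.mean(0),r)
a=cv2.resize(im[165:265,160:260],(560,560),interpolation=cv2.INTER_CUBIC)
b=cv2.resize(im[165:240,330:380],(240,360),interpolation=cv2.INTER_CUBIC)
b=cv2.copyMakeBorder(b,0,200,0,0,0);cv2.imwrite("pics/crop.png",np.hstack([a,b]))
E
```

```text
[ 0.471085   -0.01429324  0.97274336]
0.93 424 [364.58726415 201.33018868] ((535.80419921875, -143.2595977783203), (26.94351577758789, 64.71099853515625), 72.53800964355469)
0.58 220 [410.65454545 217.62272727] ((505.5106506347656, -229.26527404785156), (25.333845138549805, 38.93681716918945), 89.51776123046875)
0.49 196 [383.55102041 263.17857143] ((415.8432922363281, -178.61276245117188), (45.351253509521484, 16.873525619506836), 72.16476440429688)
```

View pics/crop.png

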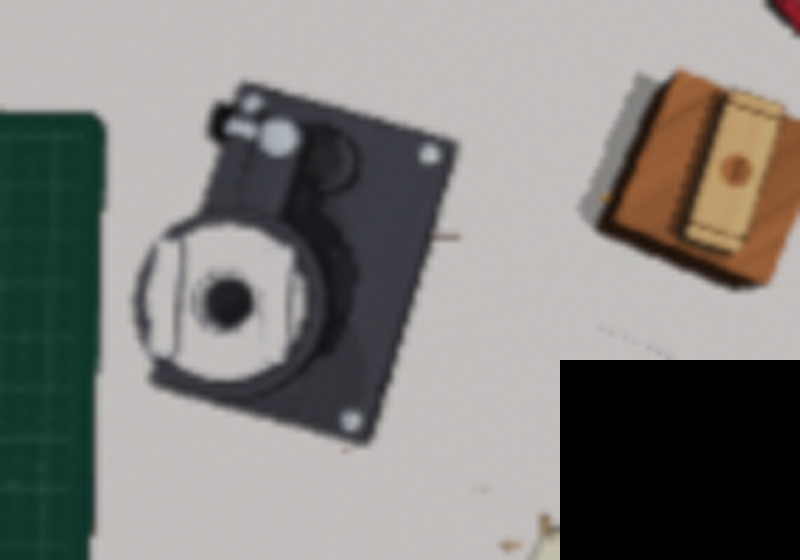

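In the crop, the ring bore is at (228,303), which is full-image (200.7,219.1), with the post above it. The cheeks run nearly up and down. The mallet head is at (735,170), tilted about -17°. I'm moving above the mallet with tool yaw 162.5 so j6 keeps its range for the later turn.

```bash
python3 -m jog '[[[4.2,-2.6,-1],[0,0,-8],8.5],[[8.4,-5.2,-2],[0,0,-16],8.5],[[12.6,-7.8,-3],[0,0,-24],8.5],[[16.7,-10.4,-4],[0,0,-32],8.5],[[20.9,-13,-5],[0,0,-40],8.5]]'
python3 -m jog '[[[4.9,0.7,0],[0,0,-8.5],8.5],[[9.8,1.4,0],[0,0,-17],8.5],[[14.7,2.1,0],[0,0,-25.5],8.5],[[19.6,2.8,0],[0,0,-34],8.5],[[24.4,3.5,0],[0,0,-42.5],8.5]]'
python3 -m jog '[[[0,0,0],[0,0,-8.5],8.5],[[0,0,0],[0,0,-17],8.5],[[0,0,0],[0,0,-25.5],8.5],[[0,0,0],[0,0,-34],8.5],[[0,0,0],[0,0,-42.5],8.5]]'
python3 -m jog '[[[0,0,0],[0,0,-8],8.5],[[0,0,0],[0,0,-11.3],8.5],[[0,0,0],[0,0,-11.3],8.5],[[0,0,0],[0,0,-11.3],8.5]]'
python3 - <<'E'
from h import *
im=env.read_camera("wrist");C=cam("wrist");cv2.imwrite("pics/w1.png",im[:,:,::-1])
o=env.get_obs();print(o["t"],o["tool_pos"],o["tcp_rot"],o["joints"],C[2])
print(proj(C,[.536,-.143,.134]))
for d in env.outline_of("mallet","wrist")[:3]:
    pts=np.argwhere(d["mask"])[:,::-1];w=ray(C,pts,.134)[:,:2]
    r=cv2.minAreaRect((w*1000).astype(np.float32));print(d["conf"],len(pts),pts.mean(0),r)
E
```

```text
t: 1.2
tool_pos: [0.4063, -0.3509, 0.3037]
tcp_rot: [180.0, 0.0, 66.5]
force: [0.7, 0.5, 0.1]
gripper_width: 0.0847
grip_force: 0.0
t: 1.7
tool_pos: [0.5369, -0.1415, 0.3034]
tcp_rot: [180.0, 0.0, 109.1]
force: [0.2, -0.1, 0.6]
gripper_width: 0.0847
grip_force: 0.0
t: 2.2
tool_pos: [0.5361, -0.1433, 0.3032]
tcp_rot: [180.0, 0.0, 151.6]
force: [0.2, 1.3, -0.3]
gripper_width: 0.0848
grip_force: 0.0
t: 2.6
tool_pos: [0.536, -0.1434, 0.3031]
tcp_rot: [180.0, 0.0, 162.4]
force: [-0.2, 0.5, 0.1]
gripper_width: 0.0851
grip_force: 0.0
2.65 [ 0.53603145 -0.1434075   0.30314193] [-1.79998677e+02  4.97346035e-03  1.62439355e+02] [-1.62060212e+01  1.51430420e+01  9.96654315e+01 -1.58616184e-03
  6.51865857e+01 -8.86447109e+01] [ 0.468414   -0.12043781  0.42464394]
[[314.68564314 182.6775654 ]]
0.92 1841 [314.98804997 181.21238457] ((536.0379638671875, -142.73582458496094), (23.860340118408203, 66.98406219482422), 73.0174560546875)
0.69 946 [232.92600423  68.83615222] ((422.9006652832031, -178.34710693359375), (39.95991516113281, 15.861140251159668), 75.2236557006836)
```

View pics/w1.png

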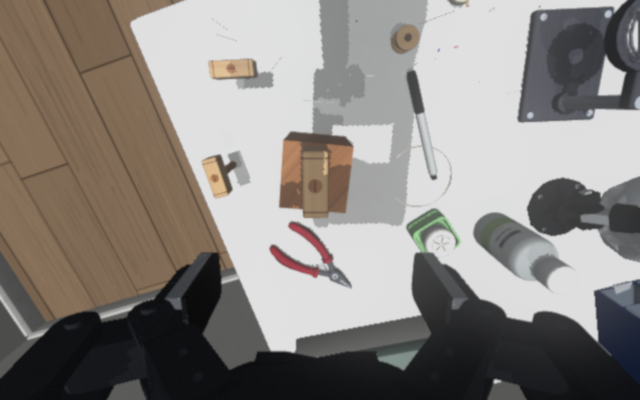

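The wrist picture shows the mallet head centred at (315,181), between the fingers at (200,280) and (430,280). Its position is 0.536,-0.143 and its yaw 163°, which agrees with the top view. Descending to grip.

```bash
python3 -c "from workcell import env;print(env.tip_reach)"
python3 -m jog '[[[0,0.06,4],[0,0,-0.5],8.5],[[0,0.06,8],[0,0,-0.5],8.5],[[0,0.06,12],[0,0,-0.5],8.5],[[0,0.06,15],[0,0,-0.5],8.5],[[0,0.06,16.75],[0,0,-0.5],8.5]]'
python3 -m jog '[[[0,0,0],[0,0,0],2.4],[[0,0,0],[0,0,0],2.2],[[0,0,0],[0,0,0],2],[[0,0,0],[0,0,0],2],[[0,0,0],[0,0,0],2]]' 50
python3 -m jog '[[[0,0,0],[0,0,0],2],[[0,0,0],[0,0,0],2],[[0,0,0],[0,0,0],2],[[0,0,0],[0,0,0],2],[[0,0,0],[0,0,0],2]]' 50
```

```text
0.022
t: 3.2
tool_pos: [0.5349, -0.1425, 0.133]
tcp_rot: [-180.0, -0.2, 163.0]
force: [0.0, -0.7, 0.0]
gripper_width: 0.0847
grip_force: 0.0
t: 3.7
tool_pos: [0.5372, -0.1432, 0.1371]
tcp_rot: [180.0, 0.2, 163.0]
force: [-0.7, -1.1, 6.5]
gripper_width: 0.0227
grip_force: 50.5
t: 4.2
tool_pos: [0.5372, -0.1431, 0.1371]
tcp_rot: [180.0, 0.2, 163.0]
force: [-0.5, -1.1, 6.1]
gripper_width: 0.0227
grip_force: 50.5
```

```bash
python3 -m jog '[[[0,0,-1],[0,0,0],2],[[0,0,-3],[0,0,0],2],[[0,0,-6],[0,0,0],2],[[0,0,-9],[0,0,0],2],[[0,0,-12],[0,0,0],2]]'
python3 -m jog '[[[0,0,-2],[0,0,0],2],[[0,0,-4],[0,0,0],2],[[0,0,-4],[0,0,0],2],[[0,0,-4],[0,0,0],2]]'
python3 - <<'E'
from h import *
C=cam("top");S=cam("scene")
P=ray(C,[[200.7,219.1]],.12)[0];print("ring guess",P)
o=env.get_obs();print(o["tool_pos"],o["tcp_rot"])
im=env.read_camera("wrist");W=cam("wrist");print(proj(W,P))
im=env.read_camera("scene")
c=proj(S,P)[0];print(c)
# bore by dark blob in scene
x,y=c.astype(int)
cr=im[y-50:y+50,x-50:x+50,::-1];a=cv2.resize(cr,(550,550),interpolation=cv2.INTER_CUBIC)
cv2.imwrite("pics/s2.png",a)
E
```

```text
t: 4.7
tool_pos: [0.5358, -0.1427, 0.2573]
tcp_rot: [180.0, -0.0, 163.0]
force: [0.4, 0.2, -1.5]
gripper_width: 0.0227
grip_force: 49.5
t: 5.1
tool_pos: [0.5359, -0.1427, 0.2957]
tcp_rot: [180.0, 0.0, 163.0]
force: [0.0, -0.3, -2.0]
gripper_width: 0.0229
grip_force: 49.5
ring guess [0.49769252 0.17477586 0.12      ]
[ 0.53594998 -0.14272318  0.29570177] [1.79996977e+02 3.05431853e-02 1.63030398e+02]
[[669.57764594  28.98063772]]
[288.24619465 274.98314504]
```

View pics/s2.png

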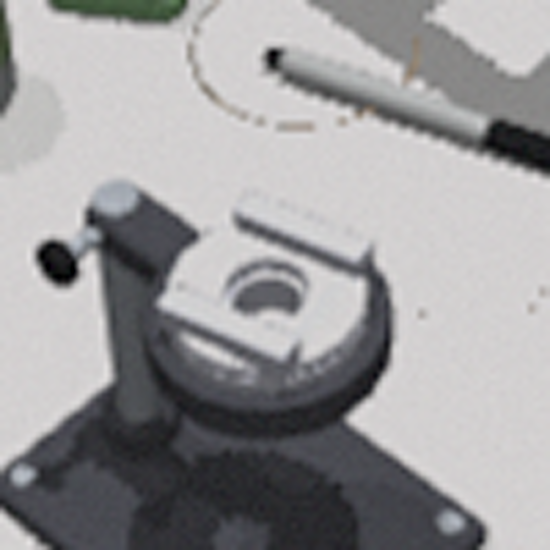

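The scene crop shows the bore at (268,286) and the two cheeks as bars, the far one from (245,195) to (372,245) and the near one from (165,290) to (297,345).

Run:
```python
from h import *
S=cam("scene");C=cam("top");f=lambda p:np.array(p)/5.5+[238-.4,224.-.4]
def ang(a,b,z): d=ray(S,[f(a),f(b)],z);print(d.round(4),np.degrees(np.arctan2(d[0,1]-d[1,1],d[0,0]-d[1,0])),np.hypot(*(d[0]-d[1])[:2]))
ang((245,195),(372,245),.127);ang((165,290),(297,345),.127);ang((165,300),(297,360),.122)
print("bore scene",ray(S,[f((268,286))],.12))
# stand plate corners etc: post top in both
print("post scene",ray(S,[f((117,197))],.114),"post top",ray(C,[[160+278/5.6,165+138/5.6]],.114))
print("cam pos",S[2])
# top: wider bore, dark centroid
im=env.read_camera("top");g=im.mean(2)[209:230,190:212]
m=(g<75).astype(np.uint8);n,l,st,ce=cv2.connectedComponentsWithStats(m)
for i in range(1,n): print(st[i],ce[i]+[190,209],ray(C,[ce[i]+[190,209]],.118))
```

```text
[[0.5181 0.1565 0.127 ]
 [0.4783 0.1573 0.127 ]] -1.1230638924397618 0.0397897634087497
[[0.5201 0.1956 0.127 ]
 [0.4798 0.1965 0.127 ]] -1.2526775879622076 0.04036334204671355
[[0.5209 0.195  0.122 ]
 [0.4795 0.1972 0.122 ]] -3.1559026908898775 0.041408370277743814
bore scene [[0.49964992 0.17707641 0.12      ]]
post scene [[0.55671551 0.16275756 0.114     ]] post top [[0.555865   0.16040608 0.114     ]]
cam pos [0.24683766 0.57711705 0.65623635]
[ 7  6  8  9 54] [200.42592593 218.62962963] [[0.49866263 0.17577576 0.118     ]]
[21 20  1  1  1] [211. 229.] [[0.47876398 0.15478836 0.118     ]]
```

```bash
python3 -m jog '[[[1.28,2.94,0],[0,0,-1.5],2],[[2.56,5.88,0],[0,0,-3],2],[[3.84,8.82,0],[0,0,-4.5],2],[[5.12,11.76,0],[0,0,-6],2],[[6.4,14.7,0],[0,0,-7.5],2]]'
python3 -m jog '[[[1.2,4,0],[0,0,-2],2],[[2.4,8,0],[0,0,-4],2],[[3.5,12,0],[0,0,-6],2],[[4.2,14.5,0],[0,0,-8],2],[[4.47,15.47,0],[0,0,-8],2]]'
python3 -m jog '[[[0,0,0],[0,0,0],2],[[0,0,0],[0,0,0],2],[[0,0,0],[0,0,0],2],[[0,0,0],[0,0,0],2]]'
python3 - <<'E'
from h import *
o=env.get_obs();p=o["tool_pos"];print(p,o["tcp_rot"],o["joints"][5])
S=cam("scene")
im=env.read_camera("scene")[:,:,::-1]
tip=proj(S,p-[0,0,.127]);org=proj(S,p-[0,0,.037]);print("tip exp",tip,"origin exp",org)
x0,y0=235,170
a=cv2.resize(im[y0:y0+130,x0:x0+110],None,fx=4.5,fy=4.5,interpolation=cv2.INTER_CUBIC)
W=env.read_camera("wrist")[:,:,::-1]
print(a.shape,"wrist ring",proj(cam("wrist"),[.499,.1765,.12]))
cv2.imwrite("pics/s3.png",a);cv2.imwrite("pics/w3.png",W)
E
```

```text
t: 5.75
tool_pos: [0.5171, 0.0176, 0.2944]
tcp_rot: [-180.0, -0.1, 170.6]
force: [0.4, -0.1, -1.7]
gripper_width: 0.023
grip_force: 49.6
t: 6.25
tool_pos: [0.4984, 0.1785, 0.2945]
tcp_rot: [-180.0, -0.1, 178.7]
force: [0.9, 0.1, -1.4]
gripper_width: 0.0229
grip_force: 49.6
t: 6.65
tool_pos: [0.4994, 0.1753, 0.2955]
tcp_rot: [-180.0, -0.0, 178.4]
force: [0.1, 0.4, -1.8]
gripper_width: 0.0226
grip_force: 49.6
[0.49944633 0.1752802  0.29551436] [-1.79988671e+02 -1.09217339e-02  1.78425893e+02] -70.36847393532793
tip exp [[285.53853172 251.83925586]] origin exp [[282.35182479 203.19467039]]
(585, 495, 3) wrist ring [[315.49879943 180.1558235 ]]
```

View pics/s3.png

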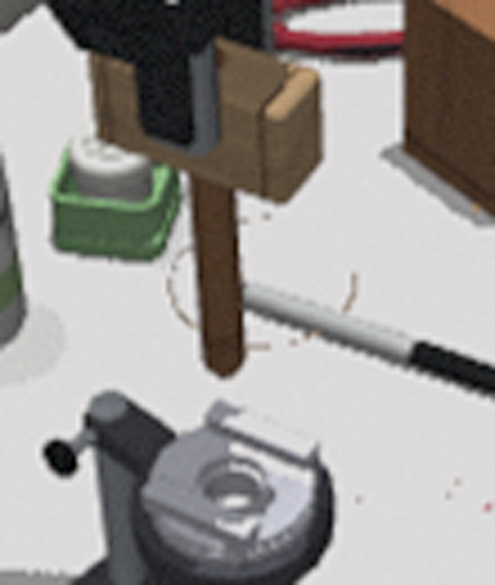

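View pics/w3.png

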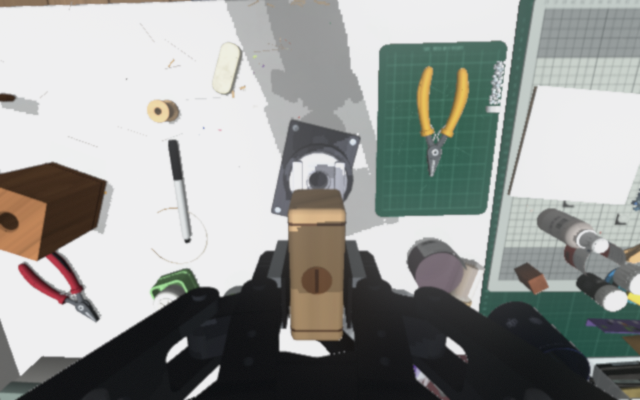

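The scene crop shows the handle tip at (225,372), as predicted, above the bore at (237,488). In the wrist picture the bore is at (319,180), so the ring may be a few mm further to +y than I estimated. I'll refine it numerically.

Run:
```python
from h import *
W=cam("wrist");im=env.read_camera("wrist");g=im.mean(2)
c=g[150:212,282:360]
print(c[8:50:2,14:64:2].astype(int))
a=cv2.resize(im[140:200,275:365,::-1],None,fx=7,fy=7,interpolation=cv2.INTER_CUBIC)
cv2.imwrite("pics/w4.png",a)
for p in([319,180],[320,180]):print(ray(W,[p],.12))
```

```text
[[ 93 101 140 212 234 236 236 236 236 236 236 236 236 236 236 235 235 235
  228 185 119  89  93  96  96]
 [101 117 165 228 236 236 236 236 236 236 236 236 235 235 236 236 236 235
  235 230 189 117  95  96 102]
 [209 205 195 198 236 236 236 235 235 235 234 234 234 234 234 234 234 235
  234 206 174 166 158 147 115]
 [236 236 232 200 236 236 235 235 235 234 223 193 192 192 192 196 229 234
  231 197 229 233 232 229 159]
 [237 237 233 202 236 236 234 233 233 223 176 146 146 145 146 149 183 189
  187 174 227 231 234 233 158]
 [237 237 233 202 236 236 236 236 235 217 149 148 148 148 149 148 149 149
  147 131 185 195 226 229 148]
 [237 236 234 208 236 236 236 233 219 190 130 129 129 138 145 147 148 149
  146 128 181 186 187 205 159]
 [237 237 234 211 236 236 232 213 183 121  87  90  89 105 129 140 146 147
  145 129 179 185 182 202 181]
 [237 237 234 207 236 235 220 180  97  75  74  77  80  82  97 125 142 147
  145 132 181 185 182 198 173]
 [237 237 234 206 236 231 214 113  74  74  73  76  80  80  82 111 145 146
  147 137 183 185 181 178 165]
 [237 237 234 204 235 223 191  78  74  73  73  76 
[... 479 characters left out ...]
9 218 210 175 212 193 142 150 113 100  98  98  98 101 123 141 137 163
  156 141 166 179 179 173 175]
 [130 107 104  98 105 102  96  98  95  93  93  92  92  91  94  94  95  97
   97  94 101 127 168 171 161]
 [ 93  94  93  94  94  94  92  92  92  91  90  91  91  90  91  90  90  90
   88  88  87  87 137 164 125]
 [ 94  94  93  93  92  92  92  93  92  91  91  90  90  89  87  87  87  87
   86  85  86  84 107 151  90]
 [ 93  93  94  93  92  92  91  90  90  89  88  88  87  87  86  86  86  84
   84  84  85  83  92 135  82]
 [ 93  93  92  91  91  90  89  89  89  88  87  86  85  85  86  85  86  87
   87  88  89  88  89 109  80]]
[[0.49894025 0.17977354 0.12      ]]
[[0.49896583 0.18070734 0.12      ]]
```

View pics/w4.png

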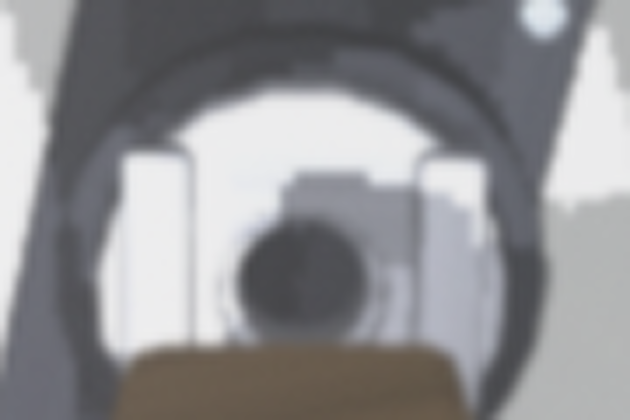

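Run:
```python
from h import *
W=cam("wrist");o=env.get_obs();p=o["tool_pos"];Rm=R.from_euler("xyz",o["tcp_rot"],degrees=True).as_matrix()
tx=Rm[:,0]
for s in(.032,0,-.032): print(s,proj(W,p+tx*s+[0,0,-.003]))
im=env.read_camera("wrist").astype(int)
# head lateral edges: brown rows
for r in(200,215,230,240,280,320):
    row=im[r,270:370];m=np.where((row[:,0]-row[:,2]>25))[0];print(r,m.min()+270,m.max()+270,(m.min()+m.max())/2+270)
S=cam("scene");C=cam("top")
for P in([.499,.1755,.12],[.499,.1775,.12],[.499,.1795,.12]):print(proj(S,P),proj(C,P))
g=env.read_camera("scene").mean(2);print(g[268:288:1,274:300].astype(int))
```

```text
0.032 [[312.6990328  203.21785965]]
0 [[312.93624564 274.67189077]]
-0.032 [[313.14454016 337.41505043]]
200 298 339 318.5
215 288 345 316.5
230 289 344 316.5
240 289 344 316.5
280 290 342 316.0
320 291 342 316.5
[[287.23438239 275.0194494 ]] [[200.3444968  218.42131564]]
[[286.57048627 275.94491723]] [[199.30594319 218.41066804]]
[[285.90395977 276.87405177]] [[198.26725162 218.40001903]]
[[140 146 143 145 144 144 145 145 143 142 183 222 199 174 161 121  96  90
   94 125 163 184 208 218 221 220]
 [145 144 143 145 143 143 145 144 142 142 142 176 220 228 220 191 160 126
   99  92  94 109 143 172 197 216]
 [142 144 147 143 143 142 145 146 143 144 136 153 192 209 216 221 218 195
  176 161 120  97  90  97 129 162]
 [145 143 144 145 142 144 146 142 139 135 126 149 147 149 166 173 194 214
  225 217 189 160 126  99  91  96]
 [143 146 145 144 142 144 142 128 116 106 106 137 145 119  97 105 120 158
  199 220 224 219 196 164 127 101]
 [148 147 146 141 143 138 122 104 104 104 119 155 183 178 167 173 137 106
  136 197 220 220 222 217 192 176]
 [144 142 143 141 143 128 102 103 116 122 131 127 158
[... 773 characters left out ...]
97 144 110
  114 114 106 141 187 203 205 202]
 [140 143 144 144 143 142 140 142 144 150 166 190 187 184 170 151 126 117
  111 111 144 189 201 202 204 203]
 [116 125 135 144 145 141 141 142 143 141 147 138 120 111 109 103 109 112
  109 102 178 199 203 202 202 201]
 [ 98  98 115 126 134 141 143 145 141 142 142 141 142 144 127 127 147 127
  106 142 189 203 205 202 204 208]
 [114 102  95  97 109 118 130 137 144 177 159 139 140 137 138 176 208 191
  146 182 204 205 200 204 208 203]
 [141 127 118 109 102  98 101 117 129 190 191 187 187 187 185 215 227 196
  165 189 205 205 203 204 197 171]
 [146 150 142 134 111 103 101  97  99 131 167 194 213 224 225 225 204 131
  139 194 209 207 201 184 150 118]]
```

The wrist bias is about 1–2 mm, so I take the ring as (0.499, 0.177). The channel is parallel to the tool's x to within about 1°. Lowering and watching the force.

```bash
python3 -m jog '[[[0.04,0.17,1],[0,0,0],2],[[0.04,0.17,2],[0,0,0],2],[[0.04,0.17,3],[0,0,0],2],[[0.04,0.17,4],[0,0,0],2],[[0.04,0.17,4],[0,0,0],2]]'
python3 -m jog '[[[0,0,0.4],[0,0,0],2],[[0,0,0.8],[0,0,0],2],[[0,0,1.1],[0,0,0],2],[[0,0,1.4],[0,0,0],2],[[0,0,1.4],[0,0,0],2]]'
```

```text
t: 7.4
tool_pos: [0.4978, 0.1778, 0.2535]
tcp_rot: [-179.9, -0.2, 178.5]
force: [-0.3, -0.4, -0.6]
gripper_width: 0.0229
grip_force: 49.6
t: 7.9
tool_pos: [0.4987, 0.178, 0.2412]
tcp_rot: [-180.0, -0.0, 178.5]
force: [-0.2, -1.0, -0.8]
gripper_width: 0.0229
grip_force: 49.6
```

```bash
python3 -m jog '[[[0,0,0.2],[0,0,0],2],[[0,0,0.4],[0,0,0],2],[[0,0,0.6],[0,0,0],2],[[0,0,0.8],[0,0,0],2],[[0,0,0.8],[0,0,0],2]]'
python3 -m jog '[[[0,0,0.3],[0,0,0],2],[[0,0,0.6],[0,0,0],2],[[0,0,0.9],[0,0,0],2],[[0,0,1.2],[0,0,0],2],[[0,0,1.2],[0,0,0],2]]'
```

```text
t: 8.4
tool_pos: [0.4988, 0.178, 0.2333]
tcp_rot: [-180.0, -0.0, 178.5]
force: [-0.5, 0.0, -1.3]
gripper_width: 0.0227
grip_force: 49.6
t: 8.9
tool_pos: [0.4986, 0.178, 0.221]
tcp_rot: [-180.0, -0.1, 178.5]
force: [0.4, 0.4, -1.3]
gripper_width: 0.0228
grip_force: 49.6
```

```bash
python3 -m jog '[[[0,0,0.6],[0,0,0],2],[[0,0,1.2],[0,0,0],2],[[0,0,1.8],[0,0,0],2],[[0,0,2.5],[0,0,0],2],[[0,0,2.5],[0,0,0],2]]'
python3 -m jog '[[[0,0,0.6],[0,0,0],2],[[0,0,1.2],[0,0,0],2],[[0,0,1.8],[0,0,0],2],[[0,0,2.5],[0,0,0],2],[[0,0,2.5],[0,0,0],2]]'
python3 -c "
from workcell import env
o=env.get_obs();print(o['tool_pos'],o['force'],o['ft_torque'])"
```

```text
t: 9.4
tool_pos: [0.4982, 0.1779, 0.1953]
tcp_rot: [-180.0, -0.1, 178.5]
force: [-1.0, -0.5, -0.9]
gripper_width: 0.023
grip_force: 49.5
t: 9.9
tool_pos: [0.4983, 0.1779, 0.1705]
tcp_rot: [-180.0, -0.1, 178.5]
force: [0.5, -0.8, -2.0]
gripper_width: 0.0233
grip_force: 49.5
[0.49828181 0.17787742 0.17047994] [ 0.49427631 -0.8408316  -2.02941315] [-0.01409268  0.0667365  -0.02355128]
```

```bash
python3 -m jog '[[[0,0,0.2],[0,0,0],2],[[0,0,0.4],[0,0,0],2],[[0,0,0.55],[0,0,0],2],[[0,0,0.7],[0,0,0],2],[[0,0,0.7],[0,0,0],2]]'
python3 -m jog '[[[0,0,0.1],[0,0,0],2],[[0,0,0.2],[0,0,0],2],[[0,0,0.2],[0,0,0],2],[[0,0,0.2],[0,0,0],2]]'
```

```text
t: 10.4
tool_pos: [0.4989, 0.1781, 0.1645]
tcp_rot: [-180.0, -0.0, 178.5]
force: [0.0, -0.4, -1.5]
gripper_width: 0.0227
grip_force: 49.5
t: 10.8
tool_pos: [0.4989, 0.1781, 0.1626]
tcp_rot: [-180.0, -0.0, 178.5]
force: [-0.8, 0.7, -1.6]
gripper_width: 0.0229
grip_force: 49.5
```

No contact yet, and the head is just below the cheek tops. Continuing down in small steps.

```bash
python3 -m jog '[[[0,0,0.1],[0,0,0],2],[[0,0,0.2],[0,0,0],2],[[0,0,0.2],[0,0,0],2],[[0,0,0.2],[0,0,0],2]]'
python3 -m jog '[[[0,0,0.1],[0,0,0],2],[[0,0,0.2],[0,0,0],2],[[0,0,0.2],[0,0,0],2],[[0,0,0.2],[0,0,0],2]]'
```

```text
t: 11.2
tool_pos: [0.4989, 0.1781, 0.1605]
tcp_rot: [-180.0, -0.0, 178.5]
force: [0.3, -0.2, -2.0]
gripper_width: 0.0229
grip_force: 49.5
t: 11.6
tool_pos: [0.4989, 0.1781, 0.1585]
tcp_rot: [-180.0, -0.0, 178.5]
force: [0.4, 0.6, -1.4]
gripper_width: 0.0228
grip_force: 49.5
```

```bash
python3 -m jog '[[[0,0,0.08],[0,0,0],2],[[0,0,0.12],[0,0,0],2],[[0,0,0.12],[0,0,0],2],[[0,0,0.12],[0,0,0],2]]'
python3 -m jog '[[[0,0,0.05],[0,0,0],2],[[0,0,0.05],[0,0,0],2],[[0,0,0.05],[0,0,0],2]]'
```

```text
t: 12.0
tool_pos: [0.4989, 0.1781, 0.1574]
tcp_rot: [-180.0, -0.0, 178.5]
force: [-0.3, -0.1, -0.8]
gripper_width: 0.0231
grip_force: 49.5
t: 12.3
tool_pos: [0.499, 0.1781, 0.1571]
tcp_rot: [180.0, 0.0, 178.5]
force: [-1.6, -0.3, 1.7]
gripper_width: 0.023
grip_force: 50.1
```

Contact came at TCP z 0.157 with about 3 N, which is the height expected for fully home. Releasing and retreating.

```bash
python3 -m jog '[[[0,0,0],[0,0,0],2.6],[[0,0,0],[0,0,0],3.2],[[0,0,0],[0,0,0],4.5],[[0,0,0],[0,0,0],5],[[0,0,0],[0,0,0],5]]'
python3 -m jog '[[[0,0,-0.8],[0,0,0],5],[[0,0,-2],[0,0,0],5],[[0,0,-5],[0,0,0],5],[[0,0,-9],[0,0,0],5],[[0,0,-13],[0,0,0],5]]'
python3 - <<'E'
from h import *
S=cam("scene");im=env.read_camera("scene")[:,:,::-1]
a=cv2.resize(im[210:330,225:345],None,fx=3,fy=3,interpolation=cv2.INTER_CUBIC)
w=env.read_camera("wrist")[:,:,::-1];W=cam("wrist")
for z in(.154,.161):print(z,proj(W,[[.499,.178,z]]),(proj(S,[[.499-.032,.178+.012,z],[.499+.032,.178+.012,z],[.499,.178,z]])-[225,210])*3)
w=cv2.resize(w[120:260,250:390],(360,360))
cv2.imwrite("pics/fin.png",np.hstack([a,w]))
E
```

```text
t: 12.8
tool_pos: [0.499, 0.1781, 0.1569]
tcp_rot: [180.0, 0.0, 178.5]
force: [0.7, 0.3, -0.8]
gripper_width: 0.0499
grip_force: 0.0
t: 13.3
tool_pos: [0.4987, 0.178, 0.2891]
tcp_rot: [180.0, 0.0, 178.5]
force: [0.4, 0.1, 0.0]
gripper_width: 0.0503
grip_force: 0.0
0.154 [[312.21397747 185.53258945]] [[228.4897749  190.54687958]
 [110.39403385 145.61383755]
 [181.02026964 150.85325827]]
0.161 [[312.15560423 187.77235281]] [[228.10554739 180.32093332]
 [109.25663433 135.43144305]
 [180.33802381 140.66300756]]
```

View pics/fin.png

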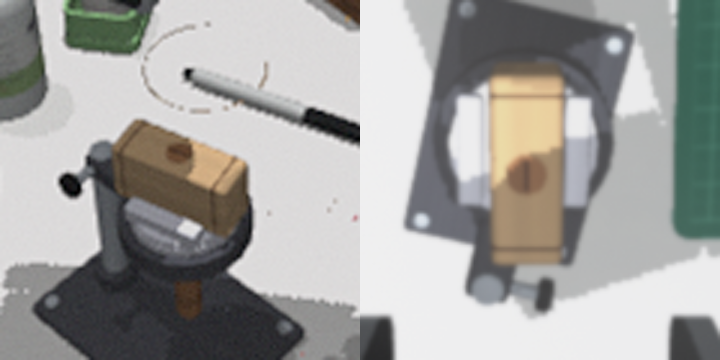

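The final picture shows the head lying between the cheeks. The dot on its top is at (180,151), exactly where z = 0.154 (home) puts it, and the gripper is clear.

```bash
python3 -c "
from workcell import env
print(env.job_done())"
```

```text
the job is handed in; nothing more can be done
None
```

The largest mallet is fully home in the ring's channel and released, and the job is handed in; I read the channel's direction from the cameras, so the head dropped straight in at about 3 N without any feeling turn.

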